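Centre the coffee filter on its cup

ROBOT

A 7-joint arm with a two-finger parallel gripper is mounted at the origin on the work surface. World frame = base frame: x ahead of the robot, y to its left, z up, the work surface at z = 0. Lengths are in mm, angles in rad, forces in N, time in s.
With the tool pointing down it reaches from about 400 to 900 mm from the base axis. Payload 5.5 kg.
Tool frame: the origin (TCP) lies on the mounting face of the last link; the fingertips stand 173 mm ahead of it and the grasp point (between the pads) lies 155 mm ahead of it; z points along the fingers, y is the line along which they close (so a half turn about z gives the same grasp; the last joint's range is limited). The gripper opens to 85 mm and grips with 20 to 120 N. Pads are 22 mm wide; open, the fingers measure 114 mm over their backs; the gripper's body (76 mm by 85 mm) begins 54 mm behind the grasp point. The pads swing forward as they close: fully open they stand 13 mm farther back than shut.
Start: joints at [-1.007, 0.501, -0.427, 1.55, 0.221, 1.138, -0.21], TCP at [192.552, 620.822, 404.71] pointing down, gripper open.
Joint ranges: [-2.88, 2.88], [-0.31, 2.03], [-1.54, 1.56], [0.2, 2.42], [-1.41, 4.55], [0.19, 2.02], [-2.57, 2.57]. Speed limits (rad/s): [2.57, 2.57, 3.14, 3.14, 3.14, 3.14, 3.14].

INTERFACE

Orientations are given as a unit quaternion [w, x, y, z].
In Python, from rig import ctrl, viewer, sign_off gives the robot as it stands.
- The arm moves only by the tool drive_tool, never from a script. Its arguments are lists of equal length, an entry for each row: "dp": the shift along the tool's x, y, z scaled (see below), a list of three; "turn": the turn, a rotation vector about the tool's x, y, z scaled (see below), a list of three; "fingers": the closure, from 0 (fully open) to 1 (shut). A call has exactly 8 rows; each row is the pose to reach, as a shift and turn from the pose commanded when the call began, along the tool's axes at that moment, turning the shorter way round; what a row does not reach only later rows make up. The controller multiplies each number of a shift by 250 mm and each number of a turn by 360 degrees. A row lasts 1/10 s, in which the tool goes at most 50 mm and 8.59 degrees, less where a joint would pass 70% of its speed; a pose out of reach is approached as far as the arm can. A call with a number of a shift or a turn outside -1 to 1 is refused whole. A call with a gripper value outside its range is refused whole. The fingers move at their own pace and stop on an object; the grip force is fixed at half the most. Time passes only in rows, so rows that repeat a pose let the fingers close, or fill a call up. It gives the time, the measured TCP pose, the force, the opening and the grip force at its end, in the units of the state.
- ctrl.state(): the state, without advancing time (a new reading comes with each control period).
- viewer.grab_frame(name): name is "side" or "top"; returns a dict with "frame" (400x640x3 uint8, blue, green, red), "mtx" (3x3 intrinsics, pixels), "k1" (the pictures are not rectified: a ray, as slopes to the right and down, at radius r is drawn at 1 + k1 r^2 times it, then the intrinsics apply), "R" (3x3) and "t" (3): a world point X has camera coordinates R X + t. Camera axes: x right, y down, z forward; pixel columns grow to the right and rows downward; lengths in mm; the calibration is good to about 2 mm. A picture is of the moment at which its call begins. There is no depth.
- sign_off(): hands the job in; it is judged then, once.
The state is a dict: "time_s": time; "qpos": joint angles; "qvel": joint speeds; "tau": joint torques, N m; "tool_pos": TCP position; "ee_rot": TCP orientation; "wrist_force": force on the tool from outside, world axes, zero at the start; "moment": the same for the moment, N m; "width": finger opening in mm; "gripper_force": force on a finger pad.
Only numpy, scipy, OpenCV 4.12 (cv2) and the standard library are available. Lean on these libraries where they do the work, as an engineer would, in place of code of your own. Each camera call takes 0.05 s, during which the arm holds its last target. There are 200 camera calls.

TASK

The steel drip coffee filter (a phin) was set down far off-centre on its ceramic cup and is close to toppling off the rim. Before hot water is poured, nudge it with light fingertip taps until it sits level and centred on the cup, its round plate overhanging the rim evenly all round, then take the hand away. Do not grip, lift or tip the filter, leave the cup standing where it is, and leave the lunch tin, sauce dishes and spatula alone.

Things in the scene. Friction and masses are not known exactly. Their poses are not given: they have to be found in the camera images.
- phin: steel drip coffee filter, about 75 g, loose, standing on the cup's rim: a flat round plate 76 mm across, 4 mm thick, with an open round chamber in its middle (56 mm across, straight); 59 mm high in all. Origin: centre of the plate's underside, 60 mm above the cart's top; z up. Under 1 N slides it. Low pushes (plate edge, chamber foot) slide it level; pushes near the mouth rock or jam it.
- cup: handleless white ceramic cup, about 200 g, loose, standing on the cart's top: 60 mm high, 62 mm across the outside at the rim (straight walls for the upper 40 mm, foot 52 mm across), wall 5 mm. Origin: centre of its underside; z up, round about z. A well-centred filter plate overhangs its rim by 7 mm all round.
- tin: stainless steel lunch tin with a clip latch on each short end, 180 x 121 mm and 64 mm high, loose, to be left alone. Origin: centre of its underside; x along its length, z up.
- dish_a: shallow round white ceramic sauce dish, 90 mm across, 24 mm high, loose, to be left alone. Origin: centre of its underside.
- dish_b: second sauce dish, the same: 90 mm across, 24 mm high, loose, to be left alone. Origin: centre of its underside.
- spatula: yellow silicone spatula lying flat on the cart beyond the cup, 273 mm long, 52 mm wide at the blade, 12 mm thick, loose, to be left alone. Origin: on the cart's top near the middle of its length; x along it towards the blade (127 mm to the blade's end, 145 mm to the handle's end).
- rack: red plastic drying rack, fixed, with small plates standing in it, 340 x 210 mm and 137 mm high at the plates. Origin: centre of its underside; x along its length.
There are look-alikes about, which are no part of the job. What is shaped like the cup but orange is not meant. Leave any yellow look-alike of the phin alone.

How it is judged:
By the outcome, as a careful person would: the job done as asked, in the order asked, and still so for the second after the job is handed in, with the robot touching nothing.
It also fails if it takes over 51 s, if anything falls off the work surface, if the arm or the gripper's body presses on something with over 40 N, if the wrist force passes 120 N, or if a joint passes its speed limit or range.

## Working session

There is one attempt and no reset: what is moved stays moved. The work goes in short steps, Python scripts to look and compute and a tool call to move; the robot and the scene stay as the last step left them, time stands still between calls to the robot, and variables do not carry over. Pictures are saved under pics/ and viewed, at most 10 in all, crops included, and the job is handed in when it is done.

Besides the shell and the picture viewer there is one more tool, called after "Emit:" as name(argument=value, ...), one argument or row to a line, values as JSON. drive_tool: Moves the arm, as the interface text tells. Shifts and turns lie within -1 to 1; 1 stands for 250 mm of shift or 360 degrees of turn. Its arguments: {"type":"object","properties":{"dp":{"type":"array","items":{"type":"array","items":{"type":"number","minimum":-1,"maximum":1}}},"turn":{"type":"array","items":{"type":"array","items":{"type":"number","minimum":-1,"maximum":1}}},"fingers":{"type":"array","items":{"type":"number"}}},"required":["dp","turn","fingers"]}

```bash
mkdir -p pics
cat > h.py <<'E'
import numpy as np, cv2
from rig import ctrl, viewer
def grab(n,save=None):
    f=viewer.grab_frame(n)
    if save: cv2.imwrite('pics/'+save,f['frame'])
    return f
def ray(f,uv):
    d=np.array([f['k1'],0,0,0,0],float)
    p=cv2.undistortPoints(np.array(uv,float).reshape(-1,1,2),np.array(f['mtx'],float),d).reshape(-1,2)
    R=np.array(f['R']);t=np.array(f['t'])
    return -R.T@t,(np.c_[p,np.ones(len(p))])@R
def plane(f,uv,z):
    o,d=ray(f,uv); return o+d*((z-o[2])/d[:,2])[:,None]
def proj(f,X):
    d=np.array([f['k1'],0,0,0,0],float)
    return cv2.projectPoints(np.array(X,float).reshape(-1,3),cv2.Rodrigues(np.array(f['R'],float))[0],np.array(f['t'],float),np.array(f['mtx'],float),d)[0].reshape(-1,2)
E
python3 - <<'E'
from h import *
s=ctrl.state();print({k:np.round(v,3) for k,v in s.items()})
for n in('side','top'):
    f=grab(n,n+'0.png');print(n,f['k1'],np.round(f['mtx'],1).tolist(),np.round(-np.array(f['R']).T@f['t']),np.round(f['R'],2).tolist())
E
```

```text
{'time_s': np.float64(0.0), 'qpos': array([-1.007,  0.502, -0.427,  1.551,  0.221,  1.138, -0.21 ]), 'qvel': array([ 0.   ,  0.   , -0.001,  0.001,  0.001,  0.   , -0.   ]), 'tau': array([-0.0000e+00, -5.6950e+01, -5.8160e+00, -2.8094e+01,  1.1000e-02,
        1.2000e-02,  0.0000e+00]), 'tool_pos': array([192.509, 620.47 , 403.659]), 'ee_rot': array([-0.   ,  0.15 ,  0.989, -0.001]), 'wrist_force': array([-0.833, -0.606, -0.27 ]), 'moment': array([0.003, 0.021, 0.003]), 'gripper_force': np.float64(0.0), 'width': np.float64(85.197)}
side -0.03767169062072108 [[371.4, 0.0, 318.2], [0.0, 371.4, 203.5], [0.0, 0.0, 1.0]] [354. 772. 577.] [[-0.97, -0.25, 0.0], [-0.12, 0.47, -0.88], [0.22, -0.85, -0.48]]
top -0.05161396656301399 [[373.5, 0.0, 317.3], [0.0, 373.5, 205.7], [0.0, 0.0, 1.0]] [ 430.  -95. 1039.] [[-0.02, -1.0, 0.0], [-0.99, 0.02, -0.13], [0.13, -0.01, -0.99]]
```

View pics/side0.png

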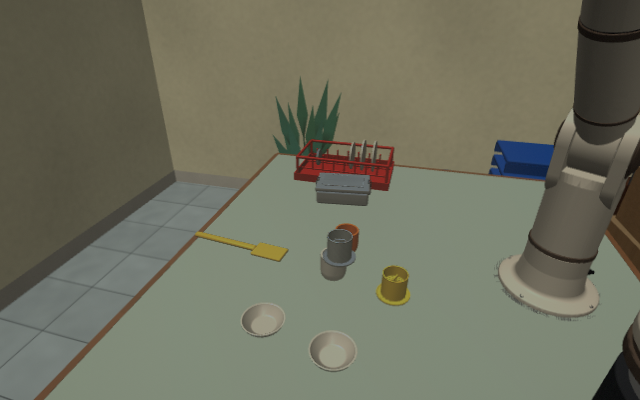

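View pics/top0.png

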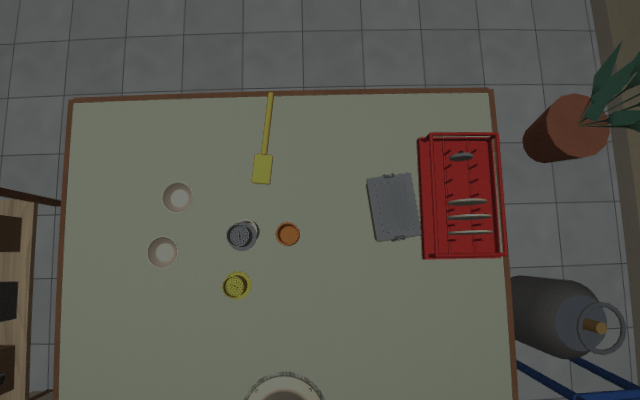

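The side view shows the grey phin at (340,248) on the white cup at (333,265). The orange cup is just behind it at (347,237) and the yellow look-alike is at (394,285). In the top view the phin is at about (241,236), and the cup shows to its upper right at about (249,230).

Run:
```python
from h import *
a=cv2.imread('pics/side0.png')[215:305,290:410];b=cv2.imread('pics/top0.png')[205:265,210:310]
a=cv2.resize(a,None,fx=4,fy=4,interpolation=cv2.INTER_CUBIC)[:360]
b=cv2.resize(b,None,fx=6,fy=6,interpolation=cv2.INTER_CUBIC)[:, :]
cv2.imwrite('pics/c1.png',a);cv2.imwrite('pics/c2.png',b)
```

```text
(no output)
```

View pics/c1.png

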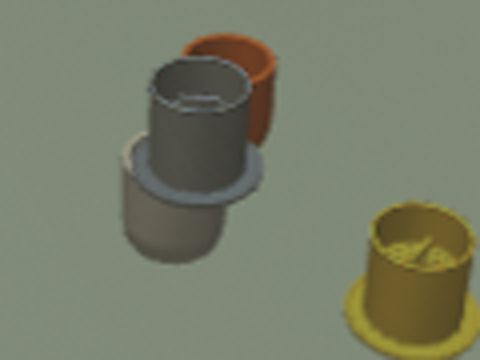

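View pics/c2.png

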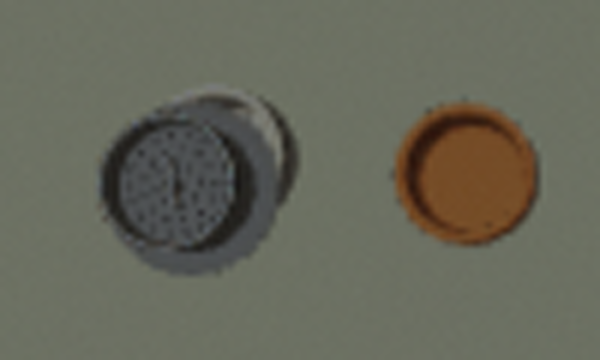

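```bash
cat >> h.py <<'E'
from scipy.optimize import least_squares
def fit(f,pts,org,s,z,r):
    P=plane(f,np.array(pts,float)/s+np.array(org)-0.5+0.5/s,z)[:,:2]
    q=least_squares(lambda c:np.hypot(*(P-c).T)-r,P.mean(0),loss='soft_l1',x_scale=1)
    return np.round(q.x,1),np.round(q.fun,1)
E
python3 - <<'E'
from h import *
t=grab('top');s=grab('side')
print('top plate',fit(t,[(278,180),(190,275),(250,247),(125,245),(103,190)],(210,205),6,64,38))
print('top cup',fit(t,[(212,84),(170,97),(283,150),(262,110)],(210,205),6,60,31))
print('top orange',fit(t,[(397,172),(538,172),(468,102),(468,244)],(210,205),6,60,31))
print('side plate',fit(s,[(132,165),(150,190),(264,165),(240,193),(200,204)],(290,215),4,62,38))
print('side cup foot',fit(s,[(175,263),(145,253),(205,253)],(290,215),4,3,27))
print('side cup rimback',fit(s,[(122,155),(130,140),(145,132)],(290,215),4,60,31))
print('yellow',fit(t,[(0,0)],(235.5,285.5),6,4,0.1))
for n,uv in dict(spat=(262,183),da=(177,197),db=(162,252)).items(): print(n,plane(t,[uv],10))
R=cv2.Rodrigues(np.zeros(3))
print(ctrl.state()['ee_rot'])
E
```

```text
top plate (array([479.5,  98.5]), array([ 0.3,  0.5, -0.5, -0.2,  0.1]))
top cup (array([493. ,  90.6]), array([ 0.2,  0.3,  1. , -1.1]))
top orange (array([482.7, -21.9]), array([-0.2, -0.2, -0. , -0. ]))
side plate (array([477.7,  92.1]), array([-0.4,  0.1,  0.3, -1.4,  0.7]))
side cup foot (array([491.5,  85.9]), array([ 1.4, -0.7, -0.6]))
side cup rimback (array([491.2,  89.3]), array([-0.2,  0.4, -0.2]))
yellow (array([347.9, 127.7]), array([0.]))
spat [[627.89993154  51.25775582  10.        ]]
da [[594.0686033 290.3798043  10.       ]]
db [[441.73304313 329.04524539  10.        ]]
[-1.22696921e-04  1.49835317e-01  9.88710782e-01 -5.93298800e-04]
```

Emit:
drive_tool(
  dp=[
    [-0.1, -0.11, 0],
    [-0.22, -0.24, 0],
    [-0.34, -0.38, 0],
    [-0.46, -0.51, 0],
    [-0.58, -0.65, 0],
    [-0.7, -0.78, 0],
    [-0.732, -0.816, 0],
    [-0.732, -0.816, 0],
  ],
  turn=[
    [0, 0, 0],
    [0, 0, 0],
    [0, 0, 0],
    [0, 0, 0],
    [0, 0, 0],
    [0, 0, 0],
    [0, 0, 0],
    [0, 0, 0],
  ],
  fingers=[1, 1, 1, 1, 1, 1, 1, 1],
)

```text
time_s: 1.0
tool_pos: [308.1, 369.9, 404.8]
ee_rot: [0.0, 0.152, 0.988, -0.0]
wrist_force: [-1.1, -0.5, -0.4]
width: -0.2
gripper_force: 0.0
```

Emit:
drive_tool(
  dp=[
    [-0.1, -0.11, 0.06],
    [-0.22, -0.24, 0.12],
    [-0.34, -0.38, 0.2],
    [-0.46, -0.51, 0.28],
    [-0.58, -0.65, 0.36],
    [-0.7, -0.78, 0.44],
    [-0.732, -0.816, 0.456],
    [-0.732, -0.816, 0.456],
  ],
  turn=[
    [0, 0, 0],
    [0, 0, 0.005],
    [0, 0, 0.01],
    [0, 0, 0.018],
    [0, 0, 0.018],
    [0, 0, 0.018],
    [0, 0, 0.018],
    [0, 0, 0.018],
  ],
  fingers=[1, 1, 1, 1, 1, 1, 1, 1],
)

```text
time_s: 1.8
tool_pos: [421.8, 122.6, 289.9]
ee_rot: [-0.001, 0.206, 0.978, -0.0]
wrist_force: [-0.9, 0.9, -0.1]
width: 0.0
gripper_force: 0.0
```

Run:
```python
from h import *
s=grab('side');t=grab('top')
for f,n in((s,'side'),(t,'top')): print(n,proj(f,[(421.8,122.6,117),(421.8,122.6,104)]).round(1).tolist())
a=cv2.resize(s['frame'][195:305,290:430],None,fx=4,fy=4,interpolation=cv2.INTER_CUBIC)
b=cv2.resize(t['frame'][195:305,190:310],None,fx=2,fy=2)
b=cv2.copyMakeBorder(b,0,220,0,0,0)
cv2.imwrite('pics/d1.png',np.hstack([a,b]))
```

```text
side [[362.6, 246.5], [362.2, 251.5]]
top [[227.2, 258.3], [228.5, 258.3]]
```

View pics/d1.png

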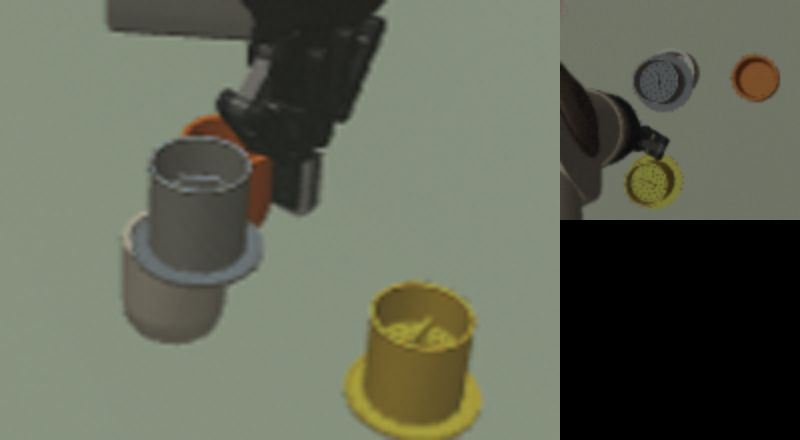

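Emit:
drive_tool(
  dp=[
    [0, 0, 0.1],
    [0, 0, 0.2],
    [0, 0, 0.248],
    [0, 0, 0.248],
    [-0.015, 0, 0.248],
    [-0.03, 0, 0.248],
    [-0.036, 0, 0.248],
    [-0.036, 0, 0.248],
  ],
  turn=[
    [0, 0, 0],
    [0, 0, 0],
    [0, 0, 0],
    [0, 0, 0],
    [0, 0, 0],
    [0, 0, 0],
    [0, 0, 0],
    [0, 0, 0],
  ],
  fingers=[1, 1, 1, 1, 1, 1, 1, 1],
)

```text
time_s: 2.7
tool_pos: [430.2, 119.0, 229.4]
ee_rot: [0.001, 0.206, 0.979, 0.0]
wrist_force: [0.1, -0.7, -0.2]
width: -0.1
gripper_force: 0.0
```

Emit:
drive_tool(
  dp=[
    [-0.008, 0, 0],
    [-0.016, 0, 0],
    [-0.024, 0, 0],
    [-0.032, 0, 0],
    [-0.04, 0, 0],
    [-0.048, 0, 0],
    [-0.056, 0, 0],
    [-0.056, 0, 0],
  ],
  turn=[
    [0, 0, 0],
    [0, 0, 0],
    [0, 0, 0],
    [0, 0, 0],
    [0, 0, 0],
    [0, 0, 0],
    [0, 0, 0],
    [0, 0, 0],
  ],
  fingers=[1, 1, 1, 1, 1, 1, 1, 1],
)

```text
time_s: 3.5
tool_pos: [442.7, 113.3, 228.7]
ee_rot: [0.0, 0.206, 0.979, 0.0]
wrist_force: [-0.4, 0.1, 0.3]
width: 0.1
gripper_force: 0.0
```

Run:
```python
from h import *
s=grab('side');t=grab('top')
a=cv2.resize(s['frame'][205:295,310:390],None,fx=5,fy=5,interpolation=cv2.INTER_CUBIC)
b=cv2.resize(t['frame'][205:265,210:260],None,fx=7,fy=7,interpolation=cv2.INTER_CUBIC)
b=cv2.copyMakeBorder(b,0,30,0,0,0)
cv2.imwrite('pics/d2.png',np.hstack([a,b]))
```

```text
(no output)
```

View pics/d2.png

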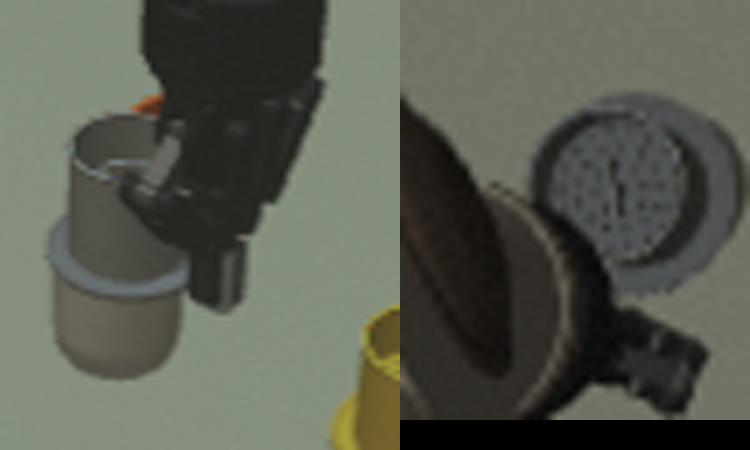

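The phin has slid well towards the centre. In the side crop its plate runs from about x=47 to 190 over the cup's 53 to 182, and its far edge in the top crop is at (640,92). I'll back the finger off for an unobstructed measurement.

Emit:
drive_tool(
  dp=[
    [0.04, 0, 0],
    [0.1, 0, 0],
    [0.2, 0, 0],
    [0.2, 0, 0],
    [0.2, 0, -0.2],
    [0.2, 0, -0.4],
    [0.2, 0, -0.4],
    [0.2, 0, -0.4],
  ],
  turn=[
    [0, 0, 0],
    [0, 0, 0],
    [0, 0, 0],
    [0, 0, 0],
    [0, 0, 0],
    [0, 0, 0],
    [0, 0, 0],
    [0, 0, 0],
  ],
  fingers=[1, 1, 1, 1, 1, 1, 1, 1],
)

```text
time_s: 4.4
tool_pos: [396.4, 134.0, 330.0]
ee_rot: [0.002, 0.205, 0.979, 0.001]
wrist_force: [0.0, -0.6, -0.8]
width: -0.0
gripper_force: 0.0
```

Run:
```python
from h import *
print(ctrl.state()['tool_pos'])
s=grab('side');t=grab('top')
a=cv2.resize(s['frame'][225:295,310:360],None,fx=8,fy=8,interpolation=cv2.INTER_CUBIC)
b=cv2.resize(t['frame'][205:265,222:272],None,fx=8,fy=8,interpolation=cv2.INTER_CUBIC)
b=cv2.copyMakeBorder(b,0,80,0,0,0)
cv2.imwrite('pics/d3.png',np.hstack([a,b]))
```

```text
[396.43420536 133.95874429 329.96475303]
```

View pics/d3.png

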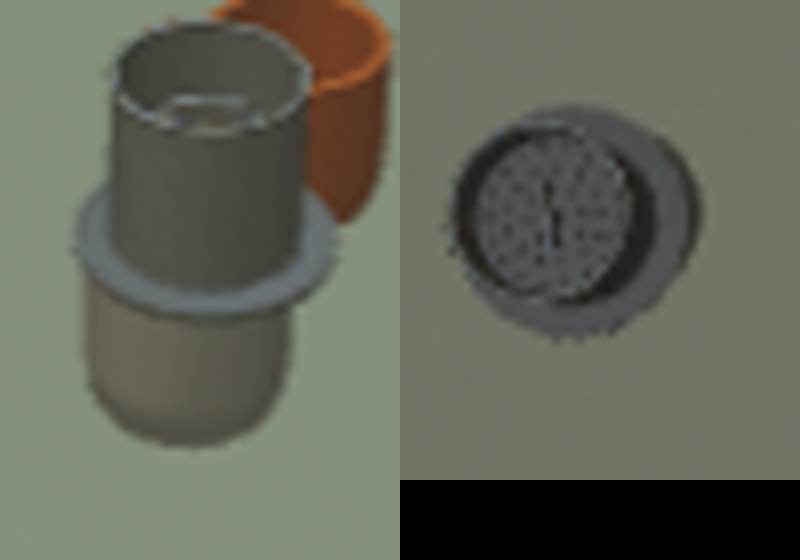

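Run:
```python
from h import *
s=grab('side');t=grab('top')
print('top plate',fit(t,[(293,215),(175,340),(245,310),(105,308),(175,103),(230,118),(275,160)],(222,205),8,64,38))
print('side plate',fit(s,[(78,240),(338,243),(205,310),(130,295),(280,298),(100,275),(318,275)],(310,225),8,63,38))
# silhouettes of predicted cup at (cx,cy)
th=np.linspace(0,2*np.pi,721)
def ext(f,c,z,r,org,k):
    p=(proj(f,np.c_[c[0]+r*np.cos(th),c[1]+r*np.sin(th),0*th+z])-org+.5)*k-.5
    return p.min(0).round(),p.max(0).round()
for c in [(493,90.6),(491.5,86)]:
    print(c,'side z55',ext(s,c,55,31,(310,225),8),'z25',ext(s,c,25,31,(310,225),8),'foot',ext(s,c,0,26,(310,225),8),'top z20',ext(t,c,20,31,(222,205),8),'top z55',ext(t,c,55,31,(222,205),8))
```

```text
top plate (array([488.6,  92.6]), array([ 0.4,  1.1, -0.6, -1.5,  0.3, -0.5, -0.4]))
side plate (array([486.9,  88.1]), array([-0.5,  0.2, -0. ,  0.6, -0.2,  0. , -0.3]))
(493, 90.6) side z55 (array([ 76., 189.]), array([290., 319.])) z25 (array([ 76., 270.]), array([286., 403.])) foot (array([ 92., 345.]), array([266., 458.])) top z20 (array([116., 123.]), array([297., 305.])) top z55 (array([ 93., 114.]), array([281., 302.]))
(491.5, 86) side z55 (array([ 85., 181.]), array([298., 310.])) z25 (array([ 85., 262.]), array([294., 393.])) foot (array([101., 337.]), array([274., 449.])) top z20 (array([129., 127.]), array([311., 309.])) top z55 (array([107., 118.]), array([295., 306.]))
```

The phin's plate is still about 5.4 mm short: the remaining offset is roughly (+5, -2.3) mm, along the same push line. I'll give it one more slow tap.

Emit:
drive_tool(
  dp=[
    [0, 0, 0.15],
    [0, 0, 0.3],
    [0, 0, 0.4],
    [0, 0, 0.4],
    [-0.08, 0, 0.4],
    [-0.16, 0, 0.4],
    [-0.19, 0, 0.4],
    [-0.19, 0, 0.4],
  ],
  turn=[
    [0, 0, 0],
    [0, 0, 0],
    [0, 0, 0],
    [0, 0, 0],
    [0, 0, 0],
    [0, 0, 0],
    [0, 0, 0],
    [0, 0, 0],
  ],
  fingers=[1, 1, 1, 1, 1, 1, 1, 1],
)

```text
time_s: 5.4
tool_pos: [440.9, 114.1, 229.2]
ee_rot: [0.0, 0.206, 0.978, 0.0]
wrist_force: [-0.3, -0.2, 0.1]
width: 0.2
gripper_force: 0.0
```

Emit:
drive_tool(
  dp=[
    [-0.006, 0, 0],
    [-0.012, 0, 0],
    [-0.017, 0, 0],
    [-0.022, 0, 0],
    [-0.027, 0, 0],
    [-0.031, 0, 0],
    [-0.031, 0, 0],
    [-0.031, 0, 0],
  ],
  turn=[
    [0, 0, 0],
    [0, 0, 0],
    [0, 0, 0],
    [0, 0, 0],
    [0, 0, 0],
    [0, 0, 0],
    [0, 0, 0],
    [0, 0, 0],
  ],
  fingers=[1, 1, 1, 1, 1, 1, 1, 1],
)

```text
time_s: 6.2
tool_pos: [447.2, 111.3, 228.7]
ee_rot: [0.0, 0.206, 0.979, 0.0]
wrist_force: [-0.3, -0.6, -0.3]
width: -0.5
gripper_force: 0.1
```

Emit:
drive_tool(
  dp=[
    [0.02, 0, 0],
    [0.08, 0, 0],
    [0.18, 0, 0],
    [0.22, 0, 0],
    [0.22, 0, -0.2],
    [0.22, 0, -0.4],
    [0.22, 0, -0.4],
    [0.22, 0, -0.4],
  ],
  turn=[
    [0, 0, 0],
    [0, 0, 0],
    [0, 0, 0],
    [0, 0, 0],
    [0, 0, 0],
    [0, 0, 0],
    [0, 0, 0],
    [0, 0, 0],
  ],
  fingers=[1, 1, 1, 1, 1, 1, 1, 1],
)

```text
time_s: 7.0
tool_pos: [396.9, 133.8, 330.1]
ee_rot: [0.002, 0.205, 0.979, 0.001]
wrist_force: [-0.6, 0.0, -0.6]
width: -0.3
gripper_force: 0.0
```

Run:
```python
from h import *
s=grab('side');t=grab('top')
a=cv2.resize(s['frame'][225:295,310:360],None,fx=8,fy=8,interpolation=cv2.INTER_CUBIC)
b=cv2.resize(t['frame'][205:265,222:272],None,fx=8,fy=8,interpolation=cv2.INTER_CUBIC)
b=cv2.copyMakeBorder(b,0,80,0,0,0)
cv2.imwrite('pics/d4.png',np.hstack([a,b]))
```

```text
(no output)
```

View pics/d4.png

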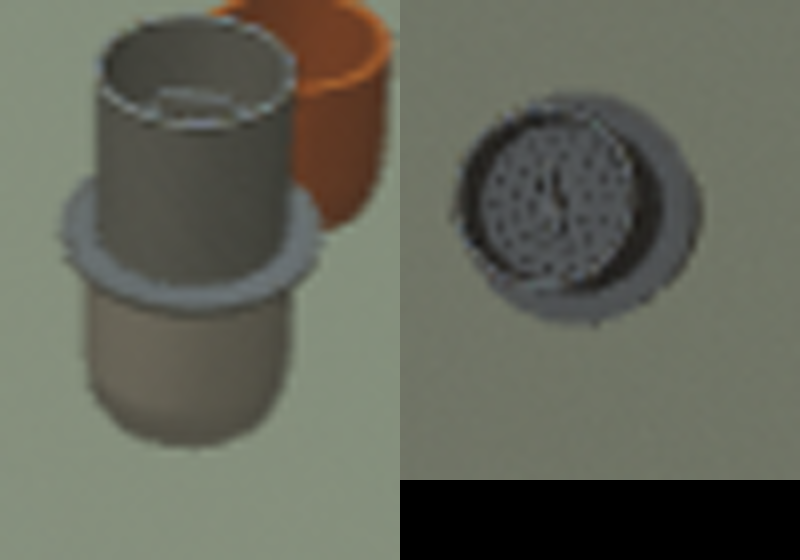

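The side crop shows the plate spanning x=62 to 320 (centre 191) over the cup's 87 to 292 (centre 189.5), and the cup hasn't moved. I'll check the depth direction numerically.

Run:
```python
from h import *
s=grab('side');t=grab('top')
print('top plate',fit(t,[(301,210),(175,326),(245,303),(110,297),(175,90),(235,107),(283,155)],(222,205),8,64,38))
print('side plate',fit(s,[(62,235),(320,238),(190,304),(115,287),(265,290),(83,267),(303,267)],(310,225),8,63,38))
```

```text
top plate (array([492.5,  90.7]), array([ 1.1,  0.5, -0.4, -1. ,  0.7, -1. , -0.9]))
side plate (array([492.1,  86.2]), array([-0.3, -0.1,  0.5, -0. , -0.3, -0.1, -0.1]))
```

```bash
python3 -c "
from rig import sign_off
print(sign_off())"
```

```text
the job is handed in; nothing more can be done
None
```

I slid the phin level onto the cup's centre with two light taps and handed the job in at about 7 s. It measured within about 1–2 mm of centre, the cup had not moved, nothing else was touched, and the hand is clear.

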